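Grade two conveyor rollers on the tipping sorter

ROBOT

A 6-joint arm with a two-finger parallel gripper is mounted at the origin on the work surface. World frame = base frame: x ahead of the robot, y to its left, z up, the work surface at z = 0. Lengths are in m, angles in degrees, forces in N, time in s.
With the tool pointing down it reaches from about 0.375 to 0.9 m from the base axis. Payload 3.1 kg.
Tool frame: the origin (TCP) lies at the very end of the fingers, on their centre line; the grasp point (between the pads) lies 19 mm behind it (grip_point_offset is the distance from the TCP to the grasp point, in m); y points along the fingers, x is the direction in which the jaws open and shut, and the axes are right-handed (so a half turn about y gives the same grasp; the last joint's range is limited). The gripper opens to 87 mm and grips with 3 to 60 N. Pads are 19 mm wide; open, the fingers measure 117 mm over their backs; the gripper's body (75 mm by 190 mm) begins 51 mm behind the grasp point.
Start: joints at [-78.237, 30.224, 82.088, -0, 67.689, -10.227], TCP at [0.234, -0.579, 0.223] pointing down, gripper open.
Joint ranges: [-176.69, 176.69], [-43.24, 126.21], [12.49, 139.97], [-82, 262], [0, 151.66], [-163.58, 163.58]. Speed limits (degrees/s): [159.86, 159.86, 180, 180, 180, 180].

INTERFACE

Orientations are given as a 3x3 rotation matrix whose columns are the frame's x, y, z axes.
In Python, from rig import * gives the robot as it stands.
- The arm moves only by the tool send_rows, never from a script. Its argument "moves" is text: rows parted by semicolons, each of 5 numbers parted by spaces: the finger opening in mm, from 0 to 87, then the shift along the tool's x, y, z in mm, then the turn about the tool's y in degrees. In form: fingers dx dy dz yaw; .... A call has 1 to 20 rows; each row shifts and turns the commanded pose from where the row before left it, along the tool's axes as they then stand; what a row does not reach is not made up. A row lasts 1/12 s, in which the tool goes at most 41.7 mm and 7.16 degrees, less where a joint would pass 70% of its speed; a pose out of reach is approached as far as the arm can. A call is refused whole if a number of a shift passes 41.7 or a number of a turn 7.16, either way. A call with a gripper value outside its range is refused whole. The fingers move at their own pace and stop on an object; the grip force is fixed at half the most. Time passes only in rows, so rows that do not move let the fingers close. It gives the time, the measured TCP pose, the force and the opening at its end, in the units of the state.
- read_state(): the state, without advancing time (a new reading comes with each control period).
- capture(name): name is "scene" or "side" or "wrist"; returns a dict with "image" (384x512x3 uint8, blue, green, red), "z_map" (384x512 float32, m along the optical axis (not along the pixel's ray), 0 where there is no reading), "mtx" (3x3 intrinsics, pixels), "distortion" ([k1, k2, p1, p2, k3] as OpenCV has them; the pictures are not rectified), "origin" and "rotation" of the camera in the world; the wrist camera has in their place "tool_from_camera" (4x4, takes a point from camera to tool coordinates, whose origin is the TCP and whose axes are the tool frame's). Camera axes: x right, y up, looking along -z (the intrinsics and any distortion apply to the point x, -y, -z); pixel columns grow to the right and rows downward; lengths in m; the calibration is good to about 2 mm. A picture is of the moment at which its call begins: read the wrist's pose just before it.
- hand_in(): hands the job in, once; it reports no verdict.
Trained networks look in a picture, given as the dict that the camera call returned (one of the last four; its "shot" number tells which), for a name from the list of things; names that differ only in an ending like _2 or _b are one class to them, and where a whole thing is asked for, a point or a joint stands for the part that bears it (a point fixed in the world has none). Each returns a list of dicts, best first, with "p" (0 to 1); they miss things now and then, are a little off and sometimes report something else, mostly with a low value. They report only what shows in the picture. A call takes as long as a camera call.
- search_frame(picture, name): "bbox" ([left, top, right, bottom] in pixels, round what is visible of it).
- masks_of(picture, name): "region" (384x512 bool, what is visible of it) and "bbox" ([left, top, right, bottom] in pixels, round what is visible of it).
- mark_of(picture, name): "pixel" ([row, column] in pixels: a listed point, or the origin of a listed thing).
The state is a dict: "time_s": time; "joint_positions": joint angles; "qvel": joint speeds; "tau": joint torques, N m; "position": TCP position; "tcp_rot": TCP orientation; "force": force on the tool from outside, world axes, zero at the start; "moment": the same for the moment, N m; "opening": opening from 0.0 (shut) to 1.0 (fully open).
Only numpy, scipy, OpenCV 4.12 (cv2) and the standard library are available. Lean on these libraries where they do the work, as an engineer would, in place of code of your own. Each camera call takes 0.05 s, during which the arm holds its last target. There are 200 camera calls.

TASK

Slide the stock box's lid fully open along its tracks, then lift out the two steel rollers and lay one in each trough of the level tipping tray on the sorter. With both in place, let go of them and lift the tray's rear handle so that they roll down the ramp on their own, without being touched on it, until the short one lodges in the first pocket and the long one in the last. Let the tray back down level, leave the lid open, and leave everything else on the bench where it is.

Things in the scene. Friction and masses are not known exactly. Their poses are not given: they have to be found in the camera images.
- short_roller_center (a point): centre of the short roller: steel cylinder with black end caps, 40 mm diameter, 80 mm long, about 0.25 kg; its x axis is its length. Starts in the box along the box's x, centre 35 mm above the table, on either of two places, on chocks 25 to 35 mm from its middle (tops 19 mm above the table); under its middle there is free room for fingertips.
- long_roller_center (a point): centre of the long roller: steel cylinder with black end caps, 40 mm diameter, 160 mm long, about 0.42 kg; its x axis is its length. Starts in the box along the box's x, centre 35 mm above the table, on either of two places, on chocks 25 to 35 mm from its middle (tops 19 mm above the table); under its middle there is free room for fingertips.
- box: fixed open plywood box with a sliding lid; origin on the table under its middle. Inside 178 mm (its x) by 232 mm (its y); walls 5 mm thick, 62 mm high; floor 5 mm thick. The rollers lie along its x, at y = +50 and -50 mm. Aluminium lid tracks, tops 78 mm above the table, run along both sides (y = +-116 to +-131 mm) and on to x = +276 mm.
- lid (a joint): travel (m) of the lid in its grooved tracks: 0 shut, 0.175 fully open (end stop), the box then uncovered; may start slightly open. It slides along the box's +x, away from the robot; about 2 N of friction, stays where it is left.
- lid_knob (a point): centre of the dark wooden knob on the lid: upright block 40 mm (box x) by 22 mm (box y) by 30 mm high, centre 87 mm above the table; the lid's top is 72 mm above the table. Grasp across the 22 mm from above, or push.
- sorter: fixed roller grader, blue and aluminium sheet. Origin on the table under the tray's hinge line. Rollers roll along its +y with their axes along its x: from the tipping tray (y -185 to 0 mm) down an 8 degree ramp (y 0 to 245 mm, 184 mm between cheeks), which starts 105 mm above the table, has two pockets in it and ends at a wall. Cheeks and end wall are 130 mm high.
- tray (a joint): tilt (rad) of the tipping tray about the hinge at its front edge (along the sorter's x, 105 mm above the table): 0 level, grows as its rear handle is lifted, end stop 0.45. Damped; sinks back to 0 by its weight when let go. Rollers leave it at about 0.16; 0.3 empties it surely. Lifting it loaded takes about 8 N at the handle.
- tray_handle (a point): middle of the tray's handle: round bar 12 mm thick, 130 mm long along the sorter's x, at sorter y = -255 mm and 115 mm above the table when level, 70 mm behind the tray's rear wall. Pinch from above, fingers closing along the sorter's y; it may turn between the fingers.
- trough_front (a point): bottom of the tray's front trough, at its middle: sorter y = -45 mm, 98 mm above the table when level. The two shallow V troughs (9 degree flanks, 90 mm wide, 7 mm deep) lie along the sorter's x between side walls 180 mm apart; side and rear walls reach 129 mm above the table. A roller in a trough has its centre 20 mm above this point.
- trough_rear (a point): the same for the rear trough, at sorter y = -135 mm. One roller goes in each trough, either way round, its axis along the sorter's x; the short one centred along the trough to about 12 mm.
- pocket_short (a point): floor of the first pocket, at its middle (sorter y = 88 mm, 41 mm above the table); axes as the sorter's. Opening in the ramp at y 50 to 125 mm, 108 mm wide, centred, about 50 mm deep: a short roller drops in, a long one rolls over it on its ends.
- pocket_long (a point): floor of the second pocket, at its middle (sorter y = 208 mm, 24 mm above the table); axes as the sorter's. Opening at y 170 to 245 mm, the ramp's full width, about 50 mm deep, against the end wall.
- grease_can: grey can, 66 mm diameter, 110 mm tall; stands beyond the box and the sorter; origin at its underside; to be left alone.
- wrench: steel wrench, 180 mm, lying flat; origin at its underside near its middle; to be left alone.
- collar: steel shaft collar, 80 mm outside diameter, 22 mm high, lying flat near the robot; origin at its underside; to be left alone.
- bearing: steel ball bearing, 62 mm diameter, 18 mm high, lying flat near the robot; origin at its underside; to be left alone.
- spool: black plastic spool, 80 mm diameter, 56 mm tall; origin at its underside; to be left alone.

How it is judged (in metres and radians):
On the way, in this order (a step that is already met when the one before it is completed fails the run):
1. the lid is slid open (value of joint lid above 0.16 m), for 0.1 s.
2. a first roller lies released in the level tray (((x of short_roller_center in the frame of sorter between -0.07 and 0.07 m and y of short_roller_center in the frame of sorter between -0.182 and -0.004 m and z of short_roller_center in the frame of sorter between 0.105 and 0.14 m and contact force between the fingers and short_roller below 0.2 N) or (x of long_roller_center in the frame of sorter between -0.07 and 0.07 m and y of long_roller_center in the frame of sorter between -0.182 and -0.004 m and z of long_roller_center in the frame of sorter between 0.105 and 0.14 m and contact force between the fingers and long_roller below 0.2 N)) and value of joint tray below 0.05 rad), for 0.2 s.
3. both rollers lie released in the level tray, one in each trough (x of short_roller_center in the frame of sorter between -0.07 and 0.07 m and y of short_roller_center in the frame of sorter between -0.182 and -0.004 m and z of short_roller_center in the frame of sorter between 0.105 and 0.14 m and contact force between the fingers and short_roller below 0.2 N and x of long_roller_center in the frame of sorter between -0.07 and 0.07 m and y of long_roller_center in the frame of sorter between -0.182 and -0.004 m and z of long_roller_center in the frame of sorter between 0.105 and 0.14 m and contact force between the fingers and long_roller below 0.2 N and value of joint tray below 0.05 rad and horizontal distance between short_roller_center and long_roller_center above 0.06 m), for 0.2 s.
4. the tray is tipped (value of joint tray above 0.15 rad), for 0.05 s.
At the end, for the whole second after the job is handed in: The short roller lies at rest in the first pocket and the long roller at rest in the last pocket (each centre inside its pocket's outline and less than 35 mm above its floor, slower than 30 mm/s), the tray is back level (within 0.05 rad) and the lid is open (0.16 m or more) (y of short_roller_center in the frame of pocket_short between -0.04 and 0.04 m and x of short_roller_center in the frame of pocket_short between -0.06 and 0.06 m and z of short_roller_center in the frame of pocket_short below 0.035 m and linear speed of each of short_roller, long_roller below 0.03 m/s and y of long_roller_center in the frame of pocket_long between -0.04 and 0.04 m and x of long_roller_center in the frame of pocket_long between -0.06 and 0.06 m and z of long_roller_center in the frame of pocket_long below 0.035 m and value of joint tray below 0.05 rad and value of joint lid above 0.16 m); the robot touches nothing.
It fails at once if a roller is touched by the robot on the ramp ((y of short_roller_center in the frame of sorter above 0.02 m and contact force between the arm and short_roller above 0.3 N) or (y of long_roller_center in the frame of sorter above 0.02 m and contact force between the arm and long_roller above 0.3 N) or (y of short_roller_center in the frame of sorter above 0.02 m and contact force between the fingers and short_roller above 0.3 N) or (y of long_roller_center in the frame of sorter above 0.02 m and contact force between the fingers and long_roller above 0.3 N)).
It fails at once if a bystander is moved by more than 40 mm (distance of any of grease_can, wrench, collar, bearing, spool from where it was at the start of the episode above 0.04 m).
It also fails if it takes over 72 s, if anything falls off the work surface, if the arm or the gripper's body presses on something with over 40 N, if the wrist force passes 120 N, or if a joint passes its speed limit or range.

## Working session

There is one attempt and no reset: what is moved stays moved. The work goes in short steps, Python scripts to look and compute and a tool call to move; the robot and the scene stay as the last step left them, time stands still between calls to the robot, and variables do not carry over. Pictures are saved under pics/ and viewed, about 8 in all and at most 12, crops included, and the job is handed in when it is done.

Besides the shell and the picture viewer there is one more tool, called after "Request:" by a JSON object that holds its "op" and its "data", one argument or row to a line. send_rows: Moves the arm, as the interface text tells. Its arguments: {"type":"object","properties":{"moves":{"type":"string"}},"required":["moves"]}

```bash
mkdir -p pics; ls
cat > h.py <<'E'
from rig import *
import numpy as np, cv2
def world(c,px,z=None,T=None):
    """pixel (row,col) -> world; with plane height z or z_map depth"""
    r,cl=px
    u=cv2.undistortPoints(np.array([[[cl,r]]],float),c["mtx"],np.array(c["distortion"]))[0,0]
    d=np.array([u[0],-u[1],-1.])
    if "origin" in c: R,o=np.array(c["rotation"]),np.array(c["origin"])
    else:
        s=T; M=np.array(c["tool_from_camera"]); Rt=np.array(s["tcp_rot"]); R=Rt@M[:3,:3]; o=Rt@M[:3,3]+np.array(s["position"])
    D=R@d
    k=(z-o[2])/D[2] if z is not None else c["z_map"][int(round(r)),int(round(cl))]
    return o+k*D
E
python3 - <<'E'
from h import *
s=read_state();print({k:np.round(v,3).tolist() for k,v in s.items()})
Z=dict(lid_knob=.087,tray_handle=.115,trough_front=.098,trough_rear=.098,pocket_short=.041,pocket_long=.024,box=0,sorter=0,collar=0,bearing=0,spool=0,wrench=0,grease_can=0)
ims=[]
for n in("scene","side"):
    c=capture(n);ims.append(c["image"]);print(n,np.round(c["origin"],3))
    for k,z in Z.items():
        m=mark_of(c,k)
        if m: print(k,round(m[0]["p"],2),np.round(m[0]["pixel"]),np.round(world(c,m[0]["pixel"],z),3), len(m))
for n,i in zip(("a","b"),ims): cv2.imwrite(f"pics/{n}.png",i)
E
```

```text
pics
{'time_s': 0.0, 'joint_positions': [-78.238, 30.278, 82.155, -0.0, 67.69, -10.226], 'qvel': [-0.077, 0.081, 0.0, 0.002, 0.05, 0.075], 'tau': [-0.002, -44.004, -17.659, 0.063, 0.058, -0.0], 'position': [0.234, -0.579, 0.222], 'tcp_rot': [[0.374, -0.0, 0.927], [-0.927, 0.002, 0.374], [-0.002, -1.0, 0.0]], 'force': [-0.344, -0.462, -1.414], 'moment': [0.025, -0.021, 0.011], 'opening': 0.998}
scene [ 1.2   -0.     0.948]
lid_knob 0.88 [162. 149.] [ 0.439 -0.315  0.087] 1
tray_handle 0.72 [192. 255.] [ 0.56  -0.005  0.115] 1
trough_front 0.76 [196. 331.] [0.554 0.199 0.098] 1
trough_rear 0.75 [196. 299.] [0.555 0.112 0.098] 1
pocket_short 0.75 [211. 376.] [0.56  0.335 0.041] 2
pocket_long 0.88 [219. 413.] [0.573 0.445 0.024] 1
box 0.96 [190. 156.] [ 0.475 -0.303  0.   ] 2
sorter 0.9 [220. 343.] [0.565 0.25  0.   ] 1
collar 0.8 [164. 241.] [ 0.362 -0.053  0.   ] 1
bearing 0.71 [170. 301.] [0.379 0.136 0.   ] 1
spool 0.88 [283. 362.] [0.761 0.28  0.   ] 1
wrench 0.7 [286. 298.] [ 0.773  0.112 -0.   ] 1
grease_can 0.7 [197. 299.] [ 0.485  0.126 -0.   ] 2
side [ 0.354 -0.578  0.774]
lid_knob 0.6 [327. 244.] [ 0.426 -0.306  0.087] 1
tray_handle 0.71 [191. 258.] [ 0.564 -0.006  0.115] 1
trough_front 0.56 [148. 233.] [0.562 0.19  0.098] 2
trough_rear 0.7 [166. 245.] [0.569 0.11  0.098] 1
pocket_short 0.72 [137. 222.] [0.562 0.319 0.041] 1
pocket_long 0.74 [119. 212.] [0.562 0.445 0.024] 2
box 0.83 [339. 265.] [ 0.469 -0.312  0.   ] 1
sorter 0.7 [162. 230.] [ 0.563  0.239 -0.   ] 1
collar 0.87 [257. 188.] [ 0.363 -0.055  0.   ] 1
bearing 0.59 [202. 176.] [0.37  0.134 0.   ] 1
spool 0.7 [140. 283.] [0.758 0.281 0.   ] 2
wrench 0.76 [172. 308.] [0.771 0.115 0.   ] 1
grease_can 0.6 [215. 335.] [ 0.769 -0.062  0.   ] 1
```

View pics/a.png

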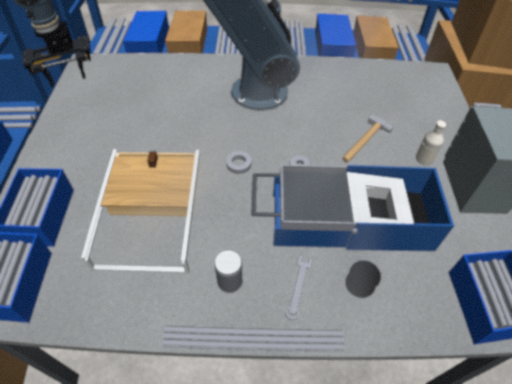

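View pics/b.png

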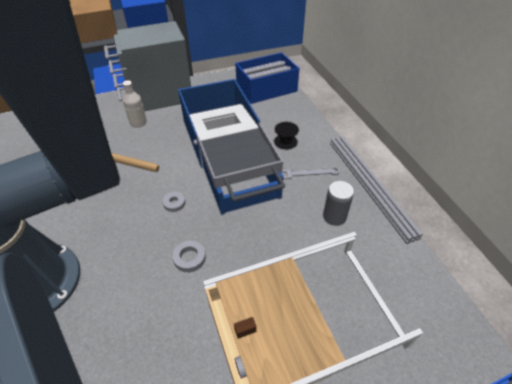

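```bash
cat > fit.py <<'E'
from h import *
def cloud(c):
    g=np.mgrid[0:384,0:512].reshape(2,-1).T[:, ::-1].astype(float)
    u=cv2.undistortPoints(g[:,None],c["mtx"],np.array(c["distortion"]))[:,0]
    z=c["z_map"].reshape(-1)
    d=np.c_[u[:,0],-u[:,1],-np.ones(len(u))]*z[:,None]
    P=d@np.array(c["rotation"]).T+np.array(c["origin"]); P[z==0]=np.nan
    return P
def rect(Q):
    r=cv2.minAreaRect(Q[:,:2].astype(np.float32)); return np.round(cv2.boxPoints(r),4).tolist(),np.round(r[1],3),round(r[2],2),len(Q)
E
python3 - <<'E'
from fit import *
for n in("scene","side"):
    c=capture(n);P=cloud(c).reshape(384,512,3)
    for k in("box","lid_knob","sorter","tray_handle"):
        m=masks_of(c,k)
        if not m: print(n,k,None);continue
        r=cv2.erode(m[0]["region"].astype(np.uint8),np.ones((1,1)))>0
        Q=P[r];Q=Q[~np.isnan(Q[:,0])]
        print(n,k,round(m[0]["p"],2),len(Q),"z",np.round(np.percentile(Q[:,2],[5,50,95]),3))
    Q=P.reshape(-1,3)
    x,y,z=Q.T
    s=(z>.068)&(z<.085)&(y<-.1)&(y>-.5)&(x>.3)&(x<.85); print("track",rect(Q[s]))
    s=(z>.120)&(z<.138)&(y>.03)&(y<.65)&(x>.42)&(x<.72); print("walls",rect(Q[s]))
    s=(z>.100)&(z<.130)&(y>-.08)&(y<.02)&(x>.45)&(x<.7); print("handle",rect(Q[s]), np.median(Q[s],0))
E
```

```text
scene box None
scene lid_knob 0.74 4308 z [0.069 0.072 0.075]
scene sorter 0.57 14517 z [0.02  0.098 0.127]
scene tray_handle 0.67 4885 z [0.097 0.103 0.126]
track ([[0.375900000333786, -0.17389999330043793], [0.3779999911785126, -0.43970000743865967], [0.7501999735832214, -0.4366999864578247], [0.7480999827384949, -0.17090000212192535]], array([0.372, 0.266]), 0.47, 5051)
walls ([[0.41819998621940613, 0.63919997215271], [0.4772000014781952, 0.021900000050663948], [0.7052000164985657, 0.043699998408555984], [0.6462000012397766, 0.6610000133514404]], array([0.229, 0.62 ]), 5.46, 1673)
handle ([[0.49630001187324524, 0.017999999225139618], [0.4966999888420105, -0.016200000420212746], [0.635200023651123, -0.014600000344216824], [0.6348000168800354, 0.019600000232458115]], array([0.139, 0.034]), 0.63, 262) [ 0.57578997 -0.00704769  0.11936921]
side box 0.86 14425 z [0.005 0.071 0.077]
side lid_knob 0.56 10312 z [0.069 0.071 0.074]
side sorter 0.73 8753 z [0.014 0.098 0.126]
side tray_handle 0.91 3554 z [0.096 0.102 0.126]
track ([[0.3781999945640564, -0.17329999804496765], [0.38040000200271606, -0.438400000333786], [0.7501000165939331, -0.43549999594688416], [0.7479000091552734, -0.1703999936580658]], array([0.37 , 0.265]), 0.46, 11593)
walls ([[0.420199990272522, 0.6151000261306763], [0.4787999987602234, 0.015300000086426735], [0.7087000012397766, 0.03779999911785126], [0.6500999927520752, 0.6376000046730042]], array([0.231, 0.603]), 5.58, 1042)
handle ([[0.4948999881744385, 0.017400000244379044], [0.49549999833106995, -0.015599999576807022], [0.6348999738693237, -0.013100000098347664], [0.6342999935150146, 0.019899999722838402]], array([0.139, 0.033]), 1.02, 319) [ 0.56206578 -0.00899372  0.11896698]
```

Run:
```python
from fit import *
for n in("scene","side"):
    c=capture(n);Q=cloud(c)
    x,y,z=Q.T
    s=(z>.120)&(z<.138)&(y>.03)&(y<.52)&(x>.44)&(x<.69); print(n,"walls",rect(Q[s]))
    for a in(.1,.2,.3,.4,.48):
        t=s&(abs(y-a)<.01); lo=t&(x<.52);hi=t&(x>.6)
        print(a,np.round([x[lo].min() if lo.any() else 0,np.median(x[lo]),np.median(x[hi]),x[hi].max() if hi.any() else 0],4),lo.sum(),hi.sum())
    t=s&(abs(x-.563)<.05); print("cross walls y",np.histogram(y[t],bins=np.arange(.03,.53,.01)))
    s=(z>.092)&(z<.115)&(y<-.2)&(y>-.42)&(x>.35)&(x<.6); print("knob",rect(Q[s]))
    s=(z>.068)&(z<.075)&(y<-.2)&(y>-.40)&(x>.35)&(x<.75); print("lid x",np.round(np.percentile(x[s],[0,1,99,100]),4))
```

```text
scene walls ([[0.4641999900341034, 0.5001000165939331], [0.46560001373291016, 0.031300000846385956], [0.6650000214576721, 0.03189999982714653], [0.6636000275611877, 0.5006999969482422]], array([0.199, 0.469]), 0.18, 1471)
0.1 [0.4718 0.4743 0.6579 0.6606] 20 23
0.2 [0.4707 0.4746 0.6575 0.6604] 15 19
0.3 [0.4661 0.4713 0.6609 0.6637] 29 33
0.4 [0.4676 0.4718 0.6592 0.6622] 23 33
0.48 [0.4696 0.4725 0.66   0.6636] 26 36
cross walls y (array([  0,   0,   0,  69,   0,   0,   0,   0,   0,   0,   0,   0,   0,
         0,   0,   0,   0,   0,   0,   0,   0,   0,   0,   0,   0,   0,
         0,   0,   0,   0,   0,   0,   0,   0,   0,   0,   0,   0,   0,
         0,   0,   0,   0,   0,   0,  12, 136,   3,   0]), array([0.03, 0.04, 0.05, 0.06, 0.07, 0.08, 0.09, 0.1 , 0.11, 0.12, 0.13,
       0.14, 0.15, 0.16, 0.17, 0.18, 0.19, 0.2 , 0.21, 0.22, 0.23, 0.24,
       0.25, 0.26, 0.27, 0.28, 0.29, 0.3 , 0.31, 0.32, 0.33, 0.34, 0.35,
       0.36, 0.37, 0.38, 0.39, 0.4 , 0.41, 0.42, 0.43, 0.44, 0.45, 0.46,
       0.47, 0.48, 0.49, 0.5 , 0.51, 0.52]))
knob ([[0.4081000089645386, -0.29649999737739563],
[... 802 characters left out ...]
  0,   0,   0,   0,   0,   0,   0,   0,   0,   0,
         0,   0,   0,   0,   0,   0,  11,  98,   4,   0]), array([0.03, 0.04, 0.05, 0.06, 0.07, 0.08, 0.09, 0.1 , 0.11, 0.12, 0.13,
       0.14, 0.15, 0.16, 0.17, 0.18, 0.19, 0.2 , 0.21, 0.22, 0.23, 0.24,
       0.25, 0.26, 0.27, 0.28, 0.29, 0.3 , 0.31, 0.32, 0.33, 0.34, 0.35,
       0.36, 0.37, 0.38, 0.39, 0.4 , 0.41, 0.42, 0.43, 0.44, 0.45, 0.46,
       0.47, 0.48, 0.49, 0.5 , 0.51, 0.52]))
knob ([[0.40869998931884766, -0.29600000381469727], [0.4090999960899353, -0.31859999895095825], [0.4489000141620636, -0.31790000200271606], [0.44850000739097595, -0.2953999936580658]], array([0.04 , 0.023]), 0.98, 253)
lid x [0.4026 0.4052 0.5811 0.5852]
```

Request:
{"op": "send_rows", "data": {
  "moves": "60 0 0 0 5.5;60 0 0 0 5.5;60 0 0 0 5.5;60 0 0 0 5.4;60 -30 0 21.5 0;60 -30 0 21.5 0;60 -30 0 21.5 0;60 -30 0 21.5 0;60 -30 0 21.5 0;60 -30 0 21.5 0;60 -30 0 21.5 0;60 -30 0 21.5 0;60 -30 0 21.5 0;60 0 40 0 0;60 0 40 0 0;60 0 20 0 0;60 0 0 0 0;60 0 0 0 0"
}}

```text
time_s: 3.5
position: [0.4269, -0.3088, 0.1219]
tcp_rot: [[0.002, -0.001, 1.0], [-1.0, 0.002, 0.002], [-0.002, -1.0, -0.001]]
force: [-0.1, -0.9, 0.5]
opening: 0.693
```

Run:
```python
from h import *
s=read_state();print(s["time_s"],np.round(s["position"],4),np.round(s["tcp_rot"],3).tolist(),np.round(s["joint_positions"]),s["opening"])
```

```text
3.5 [ 0.4269 -0.3088  0.1219] [[0.002, -0.001, 1.0], [-1.0, 0.002, 0.002], [-0.002, -1.0, -0.001]] [-48.  31. 101.   0.  47.  42.] 0.6933331573201846
```

Request:
{"op": "send_rows", "data": {
  "moves": "60 -2 20 2 0;60 0 22 0 0;60 0 0 0 0;0 0 0 0 0;0 0 0 0 0;0 0 0 0 0;0 0 0 0 0;0 0 0 10 0;0 0 0 20 0;0 0 0 20 0;0 0 0 20 0;0 0 0 20 0;0 0 0 20 0;0 0 0 20 0;0 0 0 10 0;0 0 0 4 0;0 0 0 0 0"
}}

```text
time_s: 4.92
position: [0.5739, -0.3067, 0.0806]
tcp_rot: [[0.003, 0.0, 1.0], [-1.0, -0.0, 0.003], [0.0, -1.0, 0.0]]
force: [1.1, -0.1, 1.1]
opening: 0.008
```

Run:
```python
from fit import *
c=capture("scene");a=c["image"];P=cloud(c);x,y,z=P.T
s=(z>.068)&(z<.075)&(y<-.2)&(y>-.40)&(x>.35)&(x<.78); print("lid x",np.round(np.percentile(x[s],[0,1,99,100]),4))
b=capture("side")["image"]; cv2.imwrite("pics/c.png",np.hstack([cv2.resize(a[100:300,50:250],(400,400)),cv2.resize(b[184:384,180:380],(400,400))]))
```

```text
lid x [0.3833 0.4025 0.5832 0.5863]
```

View pics/c.png

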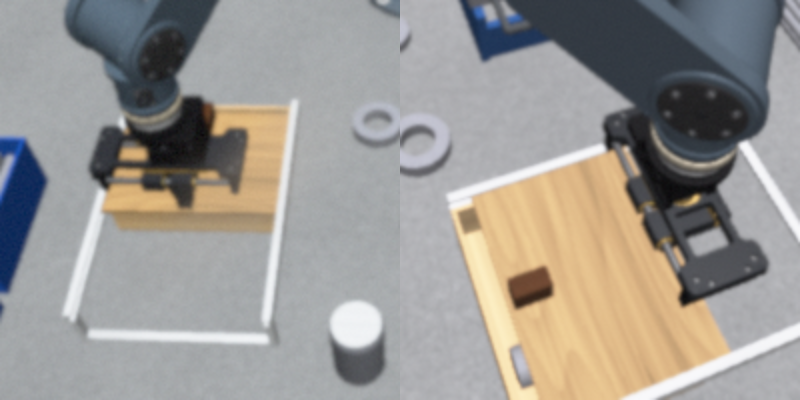

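Request:
{"op": "send_rows", "data": {
  "moves": "0 0 -40 0 0;0 0 -5 -35 0;0 0 0 -40 0;0 0 0 -40 0;0 0 0 -40 0;0 0 0 -37 0;0 0 20 0 0;0 0 17 0 0;0 0 0 0 0;0 0 0 10 0;0 0 0 20 0;0 0 0 20 0;0 0 0 20 0;0 0 0 20 0;0 0 0 20 0;0 0 0 20 0;0 0 0 10 0;0 0 0 10 0;0 0 0 5 0;0 0 0 0 0"
}}

```text
time_s: 6.68
position: [0.5377, -0.3074, 0.0891]
tcp_rot: [[0.002, 0.002, 1.0], [-1.0, -0.002, 0.002], [0.002, -1.0, 0.002]]
force: [0.3, -1.4, -0.3]
opening: 0.007
```

Request:
{"op": "send_rows", "data": {
  "moves": "0 0 0 6 0;0 0 0 6 0;0 0 0 4 0;0 0 0 0 0"
}}

```text
time_s: 7.02
position: [0.5512, -0.3071, 0.0886]
tcp_rot: [[0.002, -0.003, 1.0], [-1.0, 0.0, 0.002], [-0.0, -1.0, -0.003]]
force: [-4.6, -0.5, 4.2]
opening: 0.005
```

Run:
```python
from fit import *
s=read_state();print(np.round(s["position"],4),s["force"])
c=capture("side");x,y,z=cloud(c).T
s=(z>.068)&(z<.075)&(y<-.2)&(y>-.40)&(x>.35)&(x<.85); print("lid x",np.round(np.percentile(x[s],[0,1,5,95,99,100]),4))
```

```text
[ 0.5512 -0.3071  0.0886] [-4.56172001 -0.53455121  4.18007846]
lid x [0.556  0.5602 0.5783 0.7323 0.737  0.7393]
```

Request:
{"op": "send_rows", "data": {
  "moves": "0 0 0 3 0;0 0 0 3 0;0 0 0 0 0;0 0 0 0 0"
}}

```text
time_s: 7.4
position: [0.5514, -0.307, 0.0887]
tcp_rot: [[0.003, -0.014, 1.0], [-1.0, 0.002, 0.003], [-0.002, -1.0, -0.014]]
force: [-16.6, -2.7, 10.8]
opening: 0.005
```

Request:
{"op": "send_rows", "data": {
  "moves": "64 0 0 -20 0;64 0 -10 -25 0;64 0 -40 -15 0;64 0 -40 -15 0;64 0 -40 -15 0;64 0 0 0 0;64 0 0 0 0"
}}

```text
time_s: 7.98
position: [0.4709, -0.3091, 0.2188]
tcp_rot: [[0.0, 0.007, 1.0], [-1.0, -0.006, 0.0], [0.006, -1.0, 0.007]]
force: [-0.2, 0.2, -0.8]
opening: 0.452
```

Run:
```python
from fit import *
s=read_state();print(s["time_s"],np.round(s["position"],4))
c=capture("wrist"); cv2.imwrite("pics/d.png",c["image"])
for k in("short_roller_center","long_roller_center"):
    for m in mark_of(c,k)[:2]: print("w",k,m["p"],np.round(m["pixel"]),np.round(world(c,m["pixel"],.045,s),4))
d=dict(c);Rt=np.array(s["tcp_rot"]);M=c["tool_from_camera"];d["rotation"]=Rt@M[:3,:3];d["origin"]=Rt@M[:3,3]+s["position"]
P=cloud(d).reshape(384,512,3)
for k in("short_roller_center","long_roller_center"):
    for m in masks_of(c,k)[:2]:
        Q=P[m["region"]];Q=Q[~np.isnan(Q[:,0])];Q=Q[Q[:,2]>.042];print(k,m["p"],np.round(m["bbox"]),len(Q),rect(Q) if len(Q)>5 else"")
c=capture("side")
P=cloud(c);x,y,z=P.T
for k in("short_roller_center","long_roller_center"):
    for m in mark_of(c,k)[:2]: print("s",k,m["p"],np.round(m["pixel"]),np.round(world(c,m["pixel"],.045),4))
```

```text
7.9833 [ 0.4709 -0.3091  0.2188]
w short_roller_center 0.67 [174. 217.] [ 0.4702 -0.2597  0.045 ]
w long_roller_center 0.81 [169. 294.] [ 0.4763 -0.3554  0.045 ]
w long_roller_center 0.74 [231.  94.] [ 0.3918 -0.0917  0.045 ]
short_roller_center 0.66 [201. 138. 233. 208.] 1891 ([[0.428600013256073, -0.23839999735355377], [0.42879998683929443, -0.27570000290870667], [0.5095000267028809, -0.2752000093460083], [0.5092999935150146, -0.2379000037908554]], array([0.081, 0.037]), 0.37, 1891)
long_roller_center 0.66 [280. 104. 314. 234.] 3613 ([[0.39309999346733093, -0.3303999900817871], [0.3935999870300293, -0.37610000371932983], [0.5533999800682068, -0.3743000030517578], [0.5529000163078308, -0.3287000060081482]], array([0.16 , 0.046]), 0.61, 3613)
s short_roller_center 0.6 [309. 259.] [ 0.473  -0.2638  0.045 ]
s short_roller_center 0.31 [336. 264.] [ 0.462  -0.3209  0.045 ]
```

View pics/d.png

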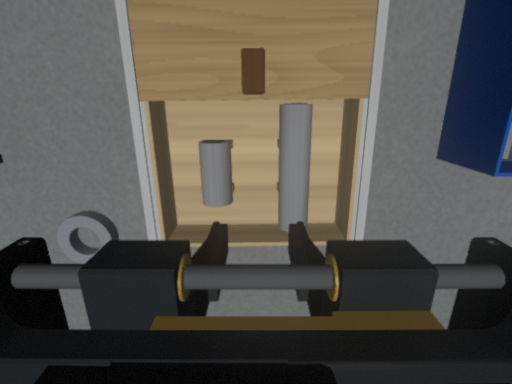

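Request:
{"op": "send_rows", "data": {
  "moves": "64 -26 0 -1 0;64 -26.5 10 -1 0;64 0 38 0 0;64 0 38 0 0;64 0 38 0 0;64 0 35 0 0;64 0 23 0 0;64 0 12 0 0;64 0 0 0 0;64 0 0 0 0"
}}

```text
time_s: 9.22
position: [0.4669, -0.2543, 0.0206]
tcp_rot: [[0.002, -0.002, 1.0], [-1.0, 0.001, 0.002], [-0.001, -1.0, -0.002]]
force: [0.0, -0.4, 0.9]
opening: 0.735
```

Request:
{"op": "send_rows", "data": {
  "moves": "64 2 -4 2 0;0 0 0 0 0;0 0 0 0 0;0 0 0 0 0;0 0 0 0 0;0 0 0 0 0;0 0 0 0 0;0 0 0 0 0"
}}

```text
time_s: 9.88
position: [0.4693, -0.2566, 0.026]
tcp_rot: [[0.002, 0.0, 1.0], [-1.0, -0.0, 0.002], [0.0, -1.0, 0.0]]
force: [-0.3, 1.2, 4.6]
opening: 0.452
```

Request:
{"op": "send_rows", "data": {
  "moves": "0 0 -20 0 0;0 0 -40 0 0;0 0 -40 0 0;0 0 -40 0 0;0 0 -40 0 0;0 0 -15 0 0;0 -38.3 0 8 0;0 -38.3 0 8 0;0 -38.3 0 8 0;0 -38.3 0 8 0;0 -38.3 0 8 0;0 -38.3 0 8 0;0 -38.3 0 8 0;0 -38.3 0 8 0;0 -38.3 0 8 0;0 -38.3 0 8 0;0 -38.3 0 8 0;0 -38.3 0 8 0;0 0 0 0 0;0 0 0 0 0"
}}

```text
time_s: 11.55
position: [0.5636, 0.2051, 0.2194]
tcp_rot: [[0.006, -0.002, 1.0], [-1.0, -0.001, 0.006], [0.001, -1.0, -0.002]]
force: [-0.2, -0.3, -2.1]
opening: 0.453
```

Run:
```python
from fit import *
s=read_state();print(s["time_s"],np.round(s["position"],4),s["opening"])
c=capture("scene"); a=c["image"];P=cloud(c).reshape(384,512,3)
for m in masks_of(c,"short_roller_center")[:1]:
    Q=P[m["region"]];Q=Q[~np.isnan(Q[:,0])];print(m["p"],m["bbox"],np.round(np.median(Q,0),3))
w=capture("wrist"); cv2.imwrite("pics/e.png",np.hstack([cv2.resize(a[100:300,220:470],(400,320)),cv2.resize(w["image"],(400,320))]))
```

```text
11.55 [0.5636 0.2051 0.2194] 0.4526890639633672
```

View pics/e.png

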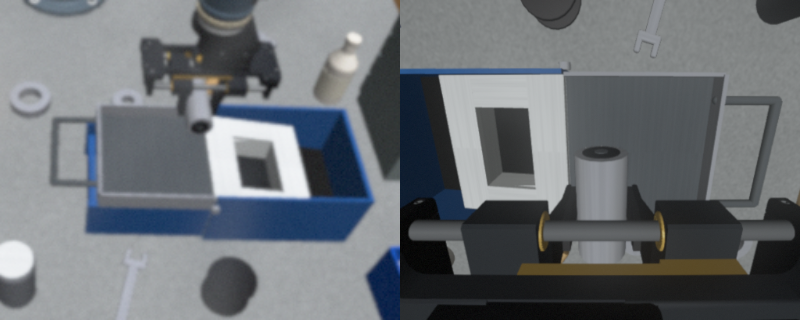

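Request:
{"op": "send_rows", "data": {
  "moves": "0 1 30 2.5 0;0 0 35 0 0;0 0 25 0 0;0 0 10 0 0;0 0 5 0 0;0 0 3 0 0;0 0 0 0 0;0 0 0 0 0"
}}

```text
time_s: 12.37
position: [0.5682, 0.202, 0.1141]
tcp_rot: [[0.001, 0.003, 1.0], [-1.0, 0.0, 0.001], [-0.0, -1.0, 0.003]]
force: [-0.6, -0.2, -1.7]
opening: 0.451
```

Request:
{"op": "send_rows", "data": {
  "moves": "0 -1 2 -2 0;0 0 1.5 0 0;0 0 0 0 0;0 0 0 0 0"
}}

```text
time_s: 12.7
position: [0.5651, 0.2034, 0.1098]
tcp_rot: [[0.002, 0.001, 1.0], [-1.0, 0.0, 0.002], [-0.0, -1.0, 0.001]]
force: [-0.4, 0.8, 1.2]
opening: 0.45
```

Contact is just starting; release and rise.

Request:
{"op": "send_rows", "data": {
  "moves": "57 0 0 0 0;57 0 0 0 0;57 0 0 0 0;57 0 0 0 0;57 0 0 0 0;57 0 -10 0 0;57 0 -30 0 0;57 0 -40 0 0;57 0 -35 0 0;60 37 0 -8 0;60 38 0 -8 0;60 38 0 -8 0;60 38 0 -8 0;60 38 0 -8 0;60 38 0 -8 0;60 38 0 -8 0;60 38 0 -8 0"
}}

```text
time_s: 14.12
position: [0.5009, -0.1017, 0.225]
tcp_rot: [[0.002, 0.001, 1.0], [-1.0, -0.001, 0.002], [0.001, -1.0, 0.001]]
force: [0.9, 0.4, -0.5]
opening: 0.686
```

Run:
```python
from fit import *
s=read_state();print(s["time_s"],np.round(s["position"],4),s["opening"],s["force"])
for n in("scene","side"):
    c=capture(n); cv2.imwrite("pics/f.png",cv2.resize(c["image"][130:280,230:470],(640,400))) if n=="scene" else 0
    P=cloud(c).reshape(384,512,3)
    for k in("short_roller_center","long_roller_center"):
     for m in masks_of(c,k)[:1]:
      Q=P[m["region"]];Q=Q[~np.isnan(Q[:,0])];Q=Q[Q[:,2]>Q[:,2].max()-.012];print(n,k,m["p"],rect(Q),np.round(np.median(Q,0),3))
```

```text
14.1167 [ 0.5009 -0.1017  0.225 ] 0.6859944413490524 [ 0.94104812  0.38024779 -0.50088154]
scene short_roller_center 0.96 ([[0.5209000110626221, 0.21559999883174896], [0.5224999785423279, 0.18170000612735748], [0.6053000092506409, 0.1858000010251999], [0.6036999821662903, 0.21960000693798065]], array([0.083, 0.034]), 2.78, 309) [0.567 0.2   0.136]
scene long_roller_center 0.55 ([[0.565500020980835, -0.3156000077724457], [0.565500020980835, -0.3156000077724457], [0.565500020980835, -0.3156000077724457], [0.565500020980835, -0.3156000077724457]], array([0., 0.]), 0.0, 1) [ 0.565 -0.316  0.1  ]
side long_roller_center 0.68 ([[0.39320001006126404, -0.3407000005245209], [0.39399999380111694, -0.3763999938964844], [0.5529000163078308, -0.373199999332428], [0.5521000027656555, -0.33739998936653137]], array([0.159, 0.036]), 1.18, 1384) [ 0.472 -0.359  0.051]
```

View pics/f.png

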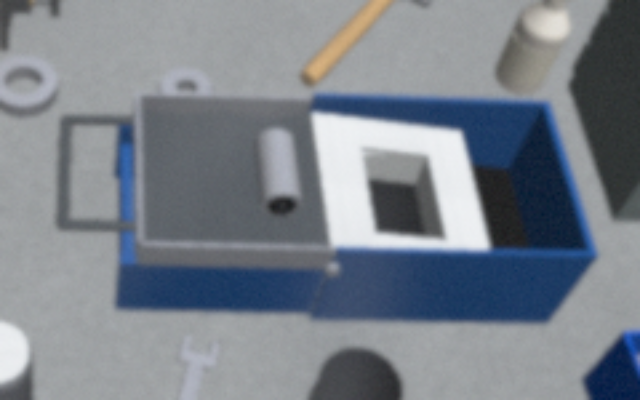

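Request:
{"op": "send_rows", "data": {
  "moves": "64 36.4 0 -4 0;64 36.4 0 -4 0;64 36.4 0 -4 0;64 36.4 0 -4 0;64 36.4 0 -4 0;64 36.4 0 -4 0;64 36.4 0 -4 0;64 0 0 0 0;64 0 40 0 0;64 0 40 0 0;64 0 40 0 0;64 0 35 0 0;64 0 20 0 0;64 0 10 0 0;64 0 0 0 0;64 0 0 0 0"
}}

```text
time_s: 15.75
position: [0.4749, -0.354, 0.0395]
tcp_rot: [[0.003, 0.0, 1.0], [-1.0, -0.0, 0.003], [0.0, -1.0, 0.0]]
force: [0.5, 0.3, 0.5]
opening: 0.732
```

Request:
{"op": "send_rows", "data": {
  "moves": "64 2 7 -1.5 0;64 0 6 0 0;0 0 0 0 0;0 0 0 0 0;0 0 0 0 0;0 0 0 0 0;0 0 0 0 0;0 0 0 0 0;0 0 0 0 0"
}}

```text
time_s: 16.5
position: [0.4723, -0.3565, 0.0263]
tcp_rot: [[0.001, 0.0, 1.0], [-1.0, 0.0, 0.001], [-0.0, -1.0, 0.0]]
force: [-0.2, 1.4, 1.8]
opening: 0.452
```

Request:
{"op": "send_rows", "data": {
  "moves": "0 0 -20 0 0;0 0 -40 0 0;0 0 -40 0 0;0 0 -40 0 0;0 0 -40 0 0;0 0 -20 0 0;0 -39.2 0 7.8 0;0 -39.2 0 7.8 0;0 -39.2 0 7.8 0;0 -39.2 0 7.8 0;0 -39.2 0 7.8 0;0 -39.2 0 7.8 0;0 -39.2 0 7.8 0;0 -39.2 0 7.8 0;0 -39.2 0 7.8 0;0 -39.2 0 7.8 0;0 -39.2 0 7.8 0;0 -39.2 0 7.8 0;0 0 0 0 0;0 0 0 0 0"
}}

```text
time_s: 18.17
position: [0.5643, 0.1159, 0.225]
tcp_rot: [[0.006, -0.002, 1.0], [-1.0, -0.001, 0.006], [0.001, -1.0, -0.002]]
force: [-0.7, -0.3, -5.1]
opening: 0.448
```

Request:
{"op": "send_rows", "data": {
  "moves": "0 0 30 0 0;0 0 30 0 0;0 0 0 0 0;0 0 0 0 0"
}}

```text
time_s: 18.5
position: [0.5631, 0.1124, 0.1643]
tcp_rot: [[0.0, -0.006, 1.0], [-1.0, -0.001, 0.0], [0.001, -1.0, -0.006]]
force: [-0.0, 0.2, -3.8]
opening: 0.448
```

Run:
```python
from fit import *
s=read_state();print(s["time_s"],np.round(s["position"],4),s["opening"])
c=capture("scene");P=cloud(c).reshape(384,512,3)
for k in("short_roller_center","long_roller_center"):
  for m in masks_of(c,k)[:1]:
      Q=P[m["region"]];Q=Q[~np.isnan(Q[:,0])];Q=Q[Q[:,2]>Q[:,2].max()-.012];print(k,m["p"],rect(Q),np.round(np.median(Q,0),3))
w=capture("side");cv2.imwrite("pics/g.png",np.hstack([cv2.resize(c["image"][100:260,240:440],(400,320)),cv2.resize(w["image"][80:240,160:360],(400,320))]))
```

```text
18.5 [0.5631 0.1124 0.1643] 0.44753612010268345
short_roller_center 0.8 ([[0.5231000185012817, 0.18479999899864197], [0.605400025844574, 0.18440000712871552], [0.6054999828338623, 0.21739999949932098], [0.5231999754905701, 0.21770000457763672]], array([0.033, 0.082]), 89.75, 293) [0.568 0.2   0.136]
long_roller_center 0.92 ([[0.5835000276565552, 0.08869999647140503], [0.5914000272750854, 0.08760000020265579], [0.5940999984741211, 0.10790000110864639], [0.5861999988555908, 0.10890000313520432]], array([0.02 , 0.008]), 82.25, 15) [0.587 0.098 0.259]
```

View pics/g.png

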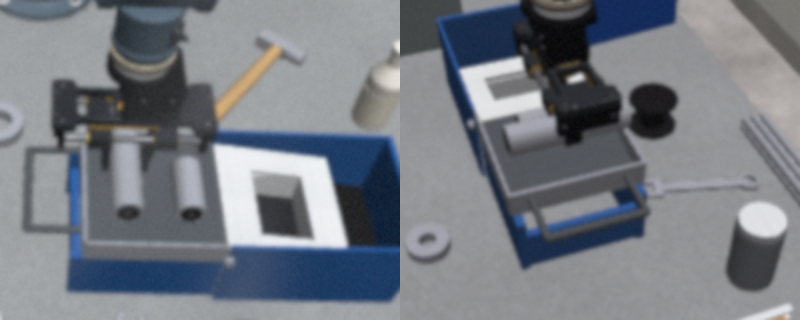

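Request:
{"op": "send_rows", "data": {
  "moves": "0 -1.5 20 2 0;0 0 18 0 0;0 0 9 0 0;0 0 4 0 0;0 0 0 0 0;0 0 0 0 0"
}}

```text
time_s: 19.2
position: [0.5679, 0.1152, 0.1159]
tcp_rot: [[0.002, 0.002, 1.0], [-1.0, -0.0, 0.002], [0.0, -1.0, 0.002]]
force: [-0.3, 0.9, -3.3]
opening: 0.451
```

Request:
{"op": "send_rows", "data": {
  "moves": "0 1 3 -2 0;0 0 2.5 0 0;0 0 0.5 0 0;0 0 0 0 0;0 0 0 0 0"
}}

```text
time_s: 19.62
position: [0.5655, 0.1141, 0.1103]
tcp_rot: [[0.002, 0.001, 1.0], [-1.0, -0.0, 0.002], [0.0, -1.0, 0.001]]
force: [-2.2, -0.8, 5.4]
opening: 0.451
```

Request:
{"op": "send_rows", "data": {
  "moves": "57 0 0 0 0;57 0 0 0 0;57 0 0 0 0;57 0 0 0 0;57 0 0 0 0;57 0 -10 0 0;57 0 -30 0 0;57 0 -40 0 0;45 0 -10 0 0;45 36 0 0 0;45 36 0 0 0;45 36 0 0 0;45 12 0 0 0;45 0 0 0 0;45 0 0 0 0"
}}

```text
time_s: 20.87
position: [0.5653, -0.006, 0.1993]
tcp_rot: [[-0.0, 0.0, 1.0], [-1.0, 0.001, -0.0], [-0.001, -1.0, 0.0]]
force: [-0.3, 0.6, -0.8]
opening: 0.515
```

Run:
```python
from fit import *
s=read_state();print(s["time_s"],np.round(s["position"],4),s["opening"],np.round(s["force"],1))
for n in("scene","side"):
  c=capture(n);P=cloud(c).reshape(384,512,3)
  for k in("short_roller_center","long_roller_center"):
   for m in masks_of(c,k)[:1]:
      Q=P[m["region"]];Q=Q[~np.isnan(Q[:,0])];Q=Q[Q[:,2]>.12];Q=Q[Q[:,2]<.15];print(k,m["p"],rect(Q) if len(Q)>4 else len(Q),np.round(np.median(Q,0),3))
  x,y,z=P.reshape(-1,3).T
  t=(z>.105)&(z<.128)&(y>-.03)&(y<.02)&(x>.5)&(x<.63); print("bar y",np.round(np.median(y[t]),4),t.sum())
  if n=="scene": cv2.imwrite("pics/i.png",cv2.resize(c["image"][100:280,200:460],(650,450)))
```

```text
20.8667 [ 0.5653 -0.006   0.1993] 0.5149217215700057 [-0.3  0.6 -0.8]
short_roller_center 0.78 ([[0.5223000049591064, 0.2190999984741211], [0.5231999754905701, 0.1800999939441681], [0.6062999963760376, 0.1818999946117401], [0.605400025844574, 0.22089999914169312]], array([0.083, 0.039]), 1.25, 409) [0.57  0.198 0.134]
long_roller_center 0.55 ([[0.48840001225471497, 0.12520000338554382], [0.48899999260902405, 0.08900000154972076], [0.6478000283241272, 0.0917000025510788], [0.6471999883651733, 0.12790000438690186]], array([0.159, 0.036]), 0.98, 705) [0.579 0.107 0.135]
bar y -0.0085 214
short_roller_center 0.88 ([[0.5246999859809875, 0.17890000343322754], [0.5863000154495239, 0.17810000479221344], [0.5867999792098999, 0.21209999918937683], [0.5250999927520752, 0.21279999613761902]], array([0.034, 0.062]), 89.3, 215) [0.551 0.189 0.131]
long_roller_center 0.71 ([[0.4871000051498413, 0.09049999713897705], [0.589900016784668, 0.08919999748468399], [0.590399980545044, 0.1273999959230423], [0.4875999987125397, 0.12870000302791595]], array([0.038, 0.103]), 89.26, 422) [0.531 0.1   0.133]
bar y -0.0098 278
```

View pics/i.png

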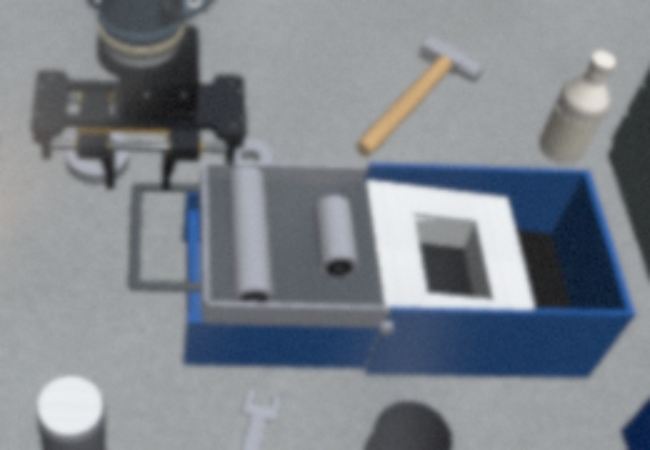

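Request:
{"op": "send_rows", "data": {
  "moves": "45 1 35 1 0;45 1 35 0 0;45 0 20 0 0;45 0 10 0 0;45 0 1 0 0;0 0 0 0 0;0 0 0 0 0;0 0 0 0 0;0 0 0 0 0;0 0 0 0 0;0 0 0 0 0;0 0 0 0 0;0 0 0 0 0;0 0 0 0 0"
}}

```text
time_s: 22.33
position: [0.5667, -0.0081, 0.0988]
tcp_rot: [[0.002, 0.001, 1.0], [-1.0, -0.0, 0.002], [0.0, -1.0, 0.001]]
force: [-0.4, -2.1, 6.3]
opening: 0.127
```

Request:
{"op": "send_rows", "data": {
  "moves": "0 0 -4 0 0;0 -0.4 -6 0 0;0 -0.5 -6 0 0;0 -0.6 -6 0 0;0 -0.7 -5 0 0;0 -0.7 -4 0 0;0 -0.5 -3 0 0;0 -0.5 -2.5 0 0;0 -0.5 -2.5 0 0;0 -0.5 -2.5 0 0;0 -0.5 -2.5 0 0;0 -0.5 -2.5 0 0;0 -0.5 -2.5 0 0;0 -0.5 -2.5 0 0;0 -0.5 -2.5 0 0;0 0 0 0 0;0 0 0 0 0;0 0 0 0 0;0 0 0 0 0;0 0 0 0 0"
}}

```text
time_s: 24.0
position: [0.5667, -0.0005, 0.1522]
tcp_rot: [[0.002, 0.001, 1.0], [-1.0, -0.0, 0.002], [0.0, -1.0, 0.001]]
force: [3.1, -3.4, -5.2]
opening: 0.125
```

Run:
```python
from fit import *
s=read_state();print(s["time_s"],np.round(s["position"],4),s["opening"],np.round(s["force"],1))
c=capture("scene")
for k in("short_roller_center","long_roller_center"):
   for m in mark_of(c,k)[:1]: print(k,m["p"],m["pixel"],np.round(world(c,m["pixel"]),3))
cv2.imwrite("pics/j.png",cv2.resize(c["image"][100:280,200:460],(650,450)))
```

```text
24.0 [ 5.667e-01 -5.000e-04  1.522e-01] 0.1253144131663825 [ 3.1 -3.4 -5.2]
short_roller_center 0.74 [193.6, 347.0] [0.582 0.229 0.147]
long_roller_center 0.84 [188.1, 313.6] [0.582 0.141 0.165]
```

View pics/j.png

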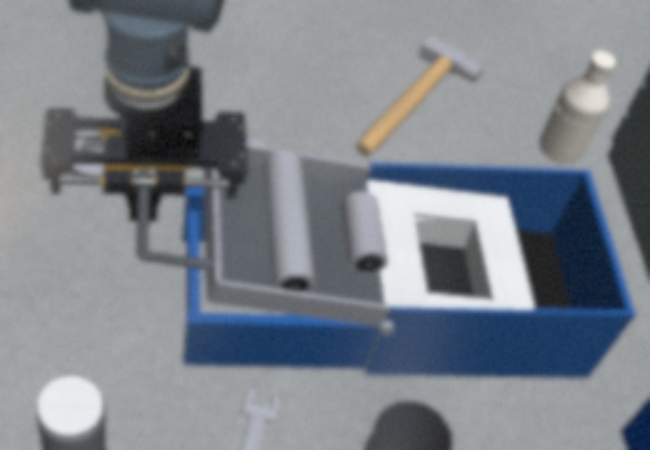

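Request:
{"op": "send_rows", "data": {
  "moves": "0 0 0 0 0;0 0 0 0 0;0 0 0 0 0;0 0 0 0 0;0 0 0 0 0;0 0 0 0 0;0 0 0 0 0;0 0 0 0 0;0 0 0 0 0;0 0 0 0 0;0 0 0 0 0;0 0 0 0 0;0 0 0 0 0;0 0 0 0 0;0 0 0 0 0"
}}

```text
time_s: 25.4
position: [0.5667, -0.0004, 0.1524]
tcp_rot: [[0.002, 0.001, 1.0], [-1.0, -0.0, 0.002], [0.0, -1.0, 0.001]]
force: [4.5, -2.8, -2.4]
opening: 0.123
```

Run:
```python
from fit import *
for n in("scene","side"):
  c=capture(n)
  for k in("short_roller_center","long_roller_center"):
   for m in mark_of(c,k)[:1]: print(n,k,m["p"],m["pixel"],np.round(world(c,m["pixel"]),3))
  if n=="scene":cv2.imwrite("pics/k.png",cv2.resize(c["image"][100:280,200:460],(650,450)))
```

```text
scene short_roller_center 0.84 [209.2, 385.8] [0.577 0.351 0.076]
scene long_roller_center 0.85 [211.4, 423.2] [0.569 0.465 0.058]
side short_roller_center 0.72 [125.9, 219.8] [0.563 0.338 0.07 ]
side long_roller_center 0.62 [111.7, 212.8] [0.559 0.405 0.08 ]
```

View pics/k.png

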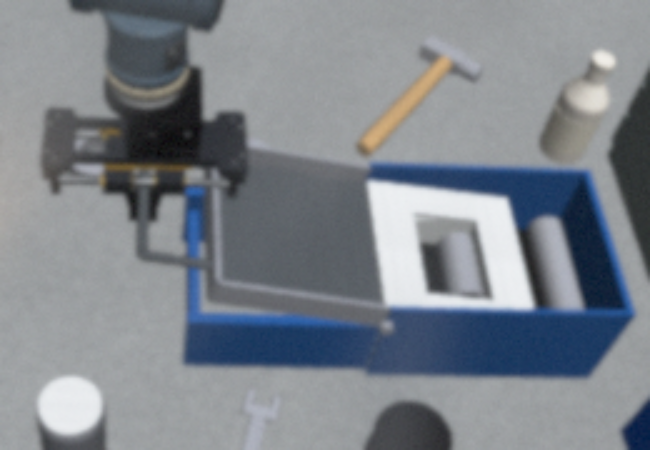

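Both are in their pockets. Lower the tray, release, and rise clear.

Request:
{"op": "send_rows", "data": {
  "moves": "0 0.6 5 0 0;0 0.6 5 0 0;0 0.6 5 0 0;0 0.6 5 0 0;0 0.6 5 0 0;0 0.7 5 0 0;0 0.8 5 0 0;0 0.8 5 0 0;0 0.8 5 0 0;0 0.7 4 0 0;0 0.6 3.5 0 0;0 0.5 1 0 0;0 0 0 0 0;30 0 0 0 0;30 0 0 0 0;30 0 0 0 0;30 0 0 0 0;30 0 0 0 0;30 0 0 0 0"
}}

```text
time_s: 27.28
position: [0.5657, -0.008, 0.0984]
tcp_rot: [[0.002, -0.001, 1.0], [-1.0, 0.0, 0.002], [-0.0, -1.0, -0.001]]
force: [0.8, 0.3, -0.1]
opening: 0.336
```

Request:
{"op": "send_rows", "data": {
  "moves": "30 0 -10 0 0;30 0 -30 0 0;30 0 -40 0 0;30 0 -40 0 0;30 30 -20 0 0;30 35 0 0 0;30 35 0 0 0;30 0 0 0 0;30 0 0 0 0;30 0 0 0 0;30 0 0 0 0"
}}

```text
time_s: 28.2
position: [0.5661, -0.1071, 0.2385]
tcp_rot: [[0.002, -0.001, 1.0], [-1.0, 0.001, 0.002], [-0.001, -1.0, -0.001]]
force: [0.4, -0.2, -0.4]
opening: 0.345
```

Run:
```python
from fit import *
s=read_state();print(s["time_s"],np.round(s["position"],3),np.round(s["force"],1))
for n in("scene","side"):
  c=capture(n);P=cloud(c);x,y,z=P.T
  for k in("short_roller_center","long_roller_center","collar","spool","wrench","grease_can","bearing"):
   for m in mark_of(c,k)[:1]: print(n,k,round(m["p"],2),np.round(world(c,m["pixel"],.061 if "short" in k else .044 if "long" in k else 0),3))
  t=(z>.10)&(z<.135)&(y>-.03)&(y<.02)&(x>.5)&(x<.63); print("bar z",np.median(z[t]),t.sum())
  t=(abs(x-.566)<.05)&(y>.1)&(y<.12);print("tray z rear",np.median(z[t]))
  t=(z>.068)&(z<.075)&(y<-.2)&(y>-.40)&(x>.35)&(x<.85); print("lid x",np.round(np.percentile(x[t],[1,99]),4))
  if n=="scene":cv2.imwrite("pics/l.png",c["image"])
```

```text
28.2 [ 0.566 -0.107  0.239] [ 0.4 -0.2 -0.4]
scene short_roller_center 0.73 [0.566 0.354 0.061]
scene long_roller_center 0.85 [0.565 0.472 0.044]
scene collar 0.6 [ 0.368 -0.055  0.   ]
scene spool 0.77 [ 0.761  0.276 -0.   ]
scene wrench 0.73 [ 0.758 -0.071  0.   ]
scene grease_can 0.7 [ 0.762 -0.068  0.   ]
scene bearing 0.68 [0.381 0.125 0.   ]
bar z 0.11941617484116873 218
tray z rear 0.09862150918761747
lid x [0.5595 0.7365]
side short_roller_center 0.68 [0.566 0.343 0.061]
side long_roller_center 0.64 [0.566 0.442 0.044]
side collar 0.95 [ 0.368 -0.062  0.   ]
side spool 0.51 [0.77  0.286 0.   ]
side wrench 0.67 [0.787 0.116 0.   ]
side grease_can 0.82 [ 0.761 -0.063  0.   ]
side bearing 0.71 [0.368 0.135 0.   ]
bar z 0.11903116812949727 220
tray z rear 0.0984760999412605
lid x [0.5586 0.7361]
```

View pics/l.png

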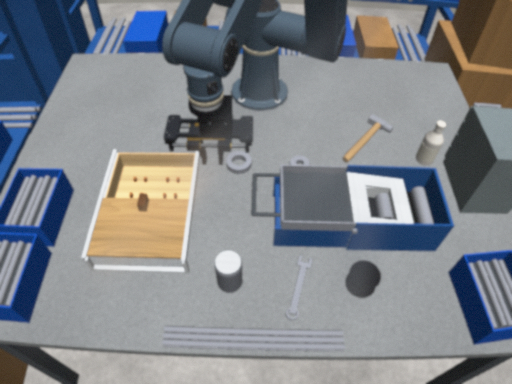

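```bash
python3 -c "
from rig import *
print(hand_in())"
```

```text
the job is handed in; nothing more can be done
None
```

I slid the lid open to its end stop and laid the short roller in the front trough and the long one in the rear. I then tipped the tray to about 0.21 rad, and both rollers rolled down without being touched. After that I lowered the tray, let go, and handed the job in at about 28 s of the 72 s.

**Rollers:** the last pictures show the short one in the first pocket and the long one in the last.

**Tray:** it is back level. The handle bar reads 119 mm above the table, as at the start, and the floor of the rear trough 98 mm.

**Lid:** it is open. Its rear edge moved about 155 mm on top of a start that was about 20 mm open, and pushing against the stop gave about 17 N with no further movement.

**Other objects:** nothing else on the bench looks moved, and the robot was clear of everything.

**What disagreed or failed:**
- My first grasp of the lid knob failed because the fingers had not closed before I moved. I pushed the knob instead.
- The two cameras put the long roller 30 mm apart (sorter y about 193 and 223 mm) and the short one 11 mm apart. The side view is partly blocked, but every value is inside the pocket limits.
- One network reading in the last picture placed the wrench where the grease can stands. The picture itself shows the wrench where it was.

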